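Stamp the maker's mark on the cups at the index wheel

ROBOT

A 6-joint arm with a two-finger parallel gripper is mounted at the origin on the work surface. World frame = base frame: x ahead of the robot, y to its left, z up, the work surface at z = 0. Lengths are in m, angles in degrees, forces in N, time in s.
With the tool pointing down it reaches from about 0.425 to 0.925 m from the base axis. Payload 12.5 kg.
Tool frame: the origin (TCP) lies at the very end of the fingers, on their centre line; the grasp point (between the pads) lies 19 mm behind it; z points along the fingers, y is the line along which they close (so a half turn about z gives the same grasp; the last joint's range is limited). The gripper opens to 85 mm and grips with 20 to 120 N. Pads are 22 mm wide; open, the fingers measure 114 mm over their backs; the gripper's body (76 mm by 85 mm) begins 54 mm behind the grasp point. The pads swing forward as they close: fully open they stand 13 mm farther back than shut.
Start: joints at [-78.988, 28.126, 89.318, -0, 62.55, -6.05], TCP at [0.183, -0.597, 0.231] pointing down, gripper open.
Joint ranges: [-177.58, 177.58], [-47.91, 125.51], [2.72, 160], [-65.01, 245.01], [3.68, 167.84], [-153.87, 153.87]. Speed limits (degrees/s): [127.2, 127.2, 159.86, 180, 180, 180].

INTERFACE

Orientations are given as [roll, pitch, yaw] about the fixed x, y, z axes, in that order (R = Rz(yaw) Ry(pitch) Rx(roll)).
In Python, from bench import robot, imaging gives the robot as it stands.
- The arm moves only by the tool send_rows, never from a script. Its arguments are lists of equal length, an entry for each row: "hand": the closure, from -1 (fully open) to 1 (shut); "xyz": the shift along the tool's x, y, z as a fraction of full scale, a list of three; "yaw": the turn about the tool's z as a fraction of full scale. A call has 1 to 5 rows; each row is the pose to reach, as a shift and turn from the pose commanded when the call began, along the tool's axes at that moment; what a row does not reach only later rows make up. Full scale, the value 1, is 30 cm for a shift and 45 degrees for a turn. A row lasts 1/8 s, in which the tool goes at most 62.5 mm and 10.7 degrees, less where a joint would pass 70% of its speed; a pose out of reach is approached as far as the arm can. A call with a number of a shift or a turn outside -1 to 1 is refused whole. A call with a gripper value outside its range is refused whole. The fingers move at their own pace and stop on an object; "force" is the grip in N (left out, the last holds). Time passes only in rows, so rows that repeat a pose let the fingers close. It gives the time, the measured TCP pose, the force, the opening and the grip force at its end, in the units of the state.
- robot.sense(): the state, without advancing time (a new reading comes with each control period).
- imaging.grab_frame(name): name is "scene" or "top"; returns the picture (480x640x3 uint8, red, green, blue); there is no depth.
- imaging.get_calibration(name): a dict with "mtx" (3x3 intrinsics, pixels), "D" ([k1, k2, p1, p2, k3] as OpenCV has them; the pictures are not rectified), "rvec" (rotation vector, rad) and "tvec" (3), from world to camera coordinates, as OpenCV has them. Camera axes: x right, y down, z forward; pixel columns grow to the right and rows downward; lengths in m; the calibration is good to about 2 mm. A picture is of the moment at which its call begins. get_calibration takes no time and is no camera call.
- robot.job_done(): hands the job in; it is judged then, once.
The state is a dict: "time": time; "q": joint angles; "qvel": joint speeds; "tau": joint torques, N m; "position": TCP position; "tcp_rot": TCP orientation; "force": force on the tool from outside, world axes, zero at the start; "wrist_torque": the same for the moment, N m; "width": opening from 0.0 (shut) to 1.0 (fully open); "finger_force": force on a finger pad.
Only numpy, scipy, OpenCV 4.12 (cv2) and the standard library are available. Lean on these libraries where they do the work, as an engineer would, in place of code of your own. Each camera call takes 0.05 s, during which the arm holds its last target. There are 200 camera calls.

TASK

Stand every cup from the mat, foot up as it is, centred on a free blue spot of the index wheel; bring the cups under the stamping press by working the ratchet lever in full strokes (do not turn the wheel by hand), and press the plunger fully down on each one. Stamp the cups in order of colour from lightest to darkest: white, sand, brick, black (those that are there). Leave all cups standing on spots of the wheel with plunger and lever back at rest, and do not disturb the bottle, bowl and brush.

Things in the scene. Friction and masses are not known exactly. Their poses are not given: they have to be found in the camera images.
- stamp_point (a point): Fixed point on the plunger's axis, 128 mm above the table, where the stamp's felt lands = top of a cup on the wheel. x axis: horizontally from the wheel's axis (90 mm away) outwards to the press column; z up. The raised stamp leaves only 20 mm above a cup, so cups cannot be gripped here: the wheel must carry them in.
- press_arm (a point): Middle of the top of the press's green arm, 190 mm above the table (axes as stamp_point). The arm is 36 mm wide, 22 mm thick, and spans from 75 mm towards the wheel's axis to 75 mm outwards, over the rim; its green column (34 x 44 mm, 190 mm tall) stands outside the wheel, 58 mm outwards of this point.
- plunger (a joint): Spring plunger of the stamping press, m: 0 = up at rest, 0.020 = pressed down to its stop. Spring: about 4 N to start, 10 N at the stop; comes back up by itself.
- plunger_head (a point): Centre of the flat top of the plunger's red round head (44 mm across, 18 mm thick), 238 mm above the table when up; press it straight down 20 mm.
- wheel: Index wheel: wooden disc 320 mm across, flat top 66 mm up; origin on its vertical axis at table height, z up. Friction (0.6 N m) holds it. 12-tooth ratchet: a full lever stroke turns it one tooth = 30 degrees anticlockwise from above (the first of all: 0.3 to 1.3 teeth). After any full stroke the spots are at multiples of 30 degrees from the press: every third stroke one is under the stamp.
- lever (a joint): Ratchet lever, rad: 0 = rest, 0.681 = end stop of the stroke. Swings about the wheel's axis, anticlockwise seen from above. Takes about 6 N at the peg; push smoothly, about 0.1 m/s (a jerk makes the cups slide); a spring brings it back to 0 when let go, which re-arms the ratchet for the next tooth.
- lever_knob (a point): Top centre of the lever's upright red peg (18 mm across, from 36 to 110 mm above the table), 205 mm from the wheel's axis, outside the disc. At rest it lies about 109 degrees clockwise of the press seen from the wheel's axis (robot's right) and swings 39 degrees anticlockwise, away from the robot. Push it sideways along its arc.
- spot0 (a point): Centre of a blue round mark (66 mm across, flat, no recess) on top of the wheel, 66 mm above the table, 90 mm from the wheel's axis; spot0 lies 0 degrees anticlockwise of spot0.
- spot1 (a point): Centre of a blue round mark (66 mm across, flat, no recess) on top of the wheel, 66 mm above the table, 90 mm from the wheel's axis; spot1 lies 90 degrees anticlockwise of spot0.
- spot2 (a point): Centre of a blue round mark (66 mm across, flat, no recess) on top of the wheel, 66 mm above the table, 90 mm from the wheel's axis; spot2 lies 180 degrees anticlockwise of spot0.
- spot3 (a point): Centre of a blue round mark (66 mm across, flat, no recess) on top of the wheel, 66 mm above the table, 90 mm from the wheel's axis; spot3 lies 270 degrees anticlockwise of spot0.
- cup_white_c (a point): Centre (half-way up) of the white (lightest of the four) fired clay cup, round, straight-sided, standing upside down, foot up: 62 mm across, 62 mm tall, about 0.24 kg. z axis up along the cup. May be absent. At the start on the table, on the dark mat left of the wheel.
- cup_sand_c (a point): Centre (half-way up) of the sand-yellow (second lightest) fired clay cup, round, straight-sided, standing upside down, foot up: 62 mm across, 62 mm tall, about 0.24 kg. z axis up along the cup. May be absent. At the start on the table, on the dark mat left of the wheel.
- cup_brick_c (a point): Centre (half-way up) of the brick-red (third lightest) fired clay cup, round, straight-sided, standing upside down, foot up: 62 mm across, 62 mm tall, about 0.24 kg. z axis up along the cup. May be absent. At the start on the table, on the dark mat left of the wheel.
- cup_black_c (a point): Centre (half-way up) of the black (darkest) fired clay cup, round, straight-sided, standing upside down, foot up: 62 mm across, 62 mm tall, about 0.24 kg. z axis up along the cup. May be absent. At the start on the table, on the dark mat left of the wheel.
- spray: red round bottle with white cap, 64 mm across, 170 mm tall, origin under its base; bystander
- bowl: white bowl, 110 mm across, 50 mm tall, origin under its base; bystander
- brush: brush 190 mm long lying on the table, along its own x; bystander
Mind the look-alikes: they are no part of the job. Of the things like the part that bears cup_sand_c, leave any that is pink; of the rest the larger one is meant.

How it is judged:
By the outcome, as a careful person would: the job done as asked, in the order asked, and still so for the second after the job is handed in, with the robot touching nothing.
Of cup_white, cup_sand, cup_brick, cup_black only 2 to 3 are there at a start; the rules pass over those that are not, and their reading is None.
At some moment in a run one of cup_white, cup_sand, cup_brick, cup_black may be knocked a few centimetres aside while the robot is not near it.
It also fails if it takes over 210 s, if anything falls off the work surface, if the arm or the gripper's body presses on something with over 40 N, if the wrist force passes 120 N, or if a joint passes its speed limit or range.

## Working session

There is one attempt and no reset: what is moved stays moved. The work goes in short steps, Python scripts to look and compute and a tool call to move; the robot and the scene stay as the last step left them, time stands still between calls to the robot, and variables do not carry over. Pictures are saved under pics/ and viewed, at most 14 in all, crops included, and the job is handed in when it is done.

Besides the shell and the picture viewer there is one more tool, called after "Emit:" by a JSON object that holds its "fn" and its "kwargs", one argument or row to a line. send_rows: Moves the arm, as the interface text tells. Its arguments: {"type":"object","properties":{"hand":{"type":"array","items":{"type":"number"}},"xyz":{"type":"array","items":{"type":"array","items":{"type":"number"}}},"yaw":{"type":"array","items":{"type":"number"}},"force":{"type":"number"}},"required":["hand","xyz","yaw"]}

```bash
mkdir -p pics; ls; python3 - <<'E'
from bench import robot, imaging
import cv2
for n in("scene","top"):
    im=imaging.grab_frame(n); cv2.imwrite(f"pics/{n}0.png",im[:,:,::-1]); c=imaging.get_calibration(n); print(n,{k:v for k,v in c.items()})
s=robot.sense();print(s)
E
```

```text
pics
scene {'mtx': array([[434.46960778,   0.        , 319.6758864 ],
       [  0.        , 434.46960778, 244.14705198],
       [  0.        ,   0.        ,   1.        ]]), 'D': array([-0.03982781,  0.        ,  0.        ,  0.        ,  0.        ]), 'rvec': array([ 1.21613727,  2.46169896, -0.80123285]), 'tvec': array([ 0.30584261, -0.22224586,  1.29508834])}
top {'mtx': array([[536.55276232,   0.        , 318.40833981],
       [  0.        , 536.55276232, 229.96258361],
       [  0.        ,   0.        ,   1.        ]]), 'D': array([-0.06670137,  0.        ,  0.        ,  0.        ,  0.        ]), 'rvec': array([ 2.17457539, -2.12697966,  0.13965269]), 'tvec': array([-0.0232608 ,  0.53364154,  1.24652632])}
{'time': 0.1, 'q': array([-7.89896723e+01,  2.81615932e+01,  8.93468066e+01, -8.52774322e-04,
        6.25501642e+01, -6.05189950e+00]), 'qvel': array([ 0.00741846, -0.17135342, -0.04825765,  0.02508059,  0.03982609,
        0.01056894]), 'tau': array([ 6.21473111e-03, -6.19444799e+01, -2.62028235e+01,  3.83228621e-05,
        2.81842411e-03,  1.15928421e-05]), 'position': array([ 0.18334548, -0.59728992,  0.23077539]), 'tcp_rot': array([-1.79941683e+02, -5.42220634e-03,  1.70626179e+01]), 'force': array([ 0.36052508, -0.46213381, -1.1821911 ]), 'wrist_torque': array([ 0.00167075, -0.00941253, -0.00316701]), 'finger_force': 0.0, 'width': 0.9988249878632112}
```

View pics/scene0.png

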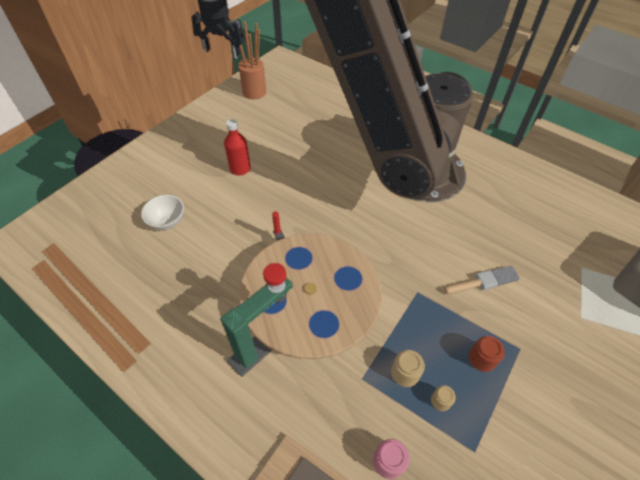

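View pics/top0.png

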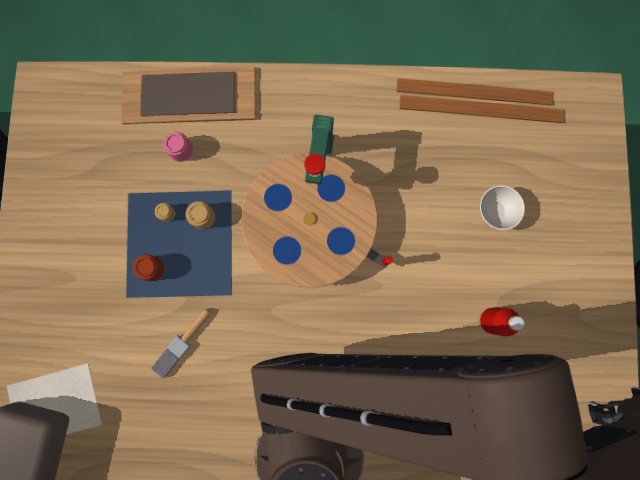

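The views show two candidate cups on the mat. "Sand" could be the large yellow one at top (200,215), the small yellow one at (165,212) or the pink one at (177,146), so I choose the large yellow. Brick is at (148,267); the look-alike red things are the bottle (500,321), plunger head (315,164) and knob (388,260). There's no white or black cup.

```bash
cat > h.py <<'E'
from bench import robot, imaging
import cv2, numpy as np
np.set_printoptions(precision=4,suppress=True)
C={n:imaging.get_calibration(n) for n in("scene","top")}
def ray(n,p):
    c=C[n];R=cv2.Rodrigues(c["rvec"])[0]
    u=cv2.undistortPoints(np.array([[p]],float),c["mtx"],c["D"])[0,0]
    return -R.T@c["tvec"], R.T@np.array([u[0],u[1],1])
def plane(n,p,z):
    o,d=ray(n,p); return (o+d*(z-o[2])/d[2])[:2]
def tri(p1,p2):
    (a,d),(b,e)=ray("scene",p1),ray("top",p2)
    t=np.linalg.lstsq(np.c_[d,-e],b-a,rcond=None)[0]; return (a+d*t[0]+b+e*t[1])/2
def proj(n,X):
    c=C[n];return cv2.projectPoints(np.array([X],float),c["rvec"],c["tvec"],c["mtx"],c["D"])[0][0,0]
H={"blue":((105,170,70),(125,255,255)),"red":((0,200,120),(3,255,255)),"brick":((2,150,50),(10,255,200)),"sand":((14,60,90),(25,200,255))}
def blobs(im,lo,hi,roi=None,amin=30):
    m=cv2.inRange(cv2.cvtColor(im,cv2.COLOR_RGB2HSV),np.array(lo),np.array(hi))
    if roi: k=np.zeros_like(m);x0,y0,x1,y1=roi;k[y0:y1,x0:x1]=1;m=m*k
    n,_,s,c=cv2.connectedComponentsWithStats(m)
    return [(c[i],s[i][4],s[i][:4]) for i in range(1,n) if s[i][4]>=amin]
def grab(n,tag=None):
    im=imaging.grab_frame(n)
    if tag: cv2.imwrite(f"pics/{tag}.png",im[:,:,::-1])
    return im
E
python3 - <<'E'
from h import *
t=cv2.imread("pics/top0.png")[:,:,::-1].copy();s=cv2.imread("pics/scene0.png")[:,:,::-1].copy()
hs=lambda im,p:cv2.cvtColor(im,cv2.COLOR_RGB2HSV)[p[1],p[0]]
for p in [(200,210),(148,267),(175,232),(315,162),(388,260),(287,250),(146,258),(310,170)]:print(p,hs(t,p))
for n,im in(("top",t),("scene",s)):
  for c,a in blobs(im,(105,170,70),(125,255,255),amin=150):
    if a[()]<3000: print(n,"blue",c,a,plane(n,c,.066))
  for nm,(lo,hi) in {"red":((0,180,110),(5,255,255)),"red2":((175,180,110),(180,255,255)),"brick":((0,150,50),(12,255,200)),"sand":((12,60,90),(25,220,255))}.items():
    roi={"top":(128,190,230,297),"scene":(365,300,520,440)}[n] if nm in("brick","sand") else None
    for c,a,b in blobs(im,lo,hi,roi): print(n,nm,c,a,b)
m=cv2.resize(t[190:300,125:245],None,fx=5,fy=5,interpolation=2);cv2.imwrite("pics/crop1.png",m[:,:,::-1])
E
```

```text
(200, 210) [ 17 128 184]
(148, 267) [  7 197 144]
(175, 232) [106  93  96]
(315, 162) [  1 229 176]
(388, 260) [  0 217 187]
(287, 250) [109 184 122]
(146, 258) [  7 194 139]
(310, 170) [  1 221 185]Traceback (most recent call last):
  File "<stdin>", line 6, in <module>
ValueError: too many values to unpack (expected 2)
```

```bash
python3 - <<'E'
from h import *
t=cv2.imread("pics/top0.png")[:,:,::-1].copy();s=cv2.imread("pics/scene0.png")[:,:,::-1].copy()
for n,im in(("top",t),("scene",s)):
  for c,a,b in blobs(im,(105,150,70),(125,255,255),amin=150):
    if a<3000: print(n,"blue",c,a,plane(n,c,.066))
  for nm,(lo,hi) in {"red":((0,180,110),(5,255,255)),"brick":((0,150,50),(12,255,200)),"sand":((12,60,90),(25,220,255))}.items():
    roi={"top":(128,190,230,297),"scene":(365,300,520,440)}[n] if nm in("brick","sand") else None
    for c,a,b in blobs(im,lo,hi,roi): print(n,nm,c,a,b)
m=cv2.resize(t[190:300,125:245],None,fx=5,fy=5,interpolation=2);cv2.imwrite("pics/crop1.png",m[:,:,::-1])
E
```

```text
top blue [330.8504 187.839 ] 528 [ 0.6308 -0.0387]
top blue [277.5278 197.05  ] 540 [0.606  0.0863]
top blue [340.4234 240.5459] 555 [ 0.5062 -0.0634]
top blue [286.4938 250.1129] 567 [0.4811 0.0614]
top red [314.1284 163.5872] 327 [304 154  21  20]
top red [386.8056 260.125 ] 72 [382 256  11   9]
top red [495.     316.9781] 456 [480 309  31  17]
top brick [147.9592 267.627 ] 638 [133 255  31  26]
top sand [163.5084 190.6313] 179 [128 190  94   4]
top sand [197.8102 213.8571] 532 [185 201  26  28]
top sand [162.6078 211.1164] 232 [155 203  16  18]
top sand [208. 296.] 43 [187 296  43   1]
scene blue [298.432  257.7925] 294 [ 0.5064 -0.062 ]
scene blue [347.7872 278.1733] 329 [0.4816 0.0628]
scene blue [323.7149 323.7579] 442 [0.606  0.0878]
scene red [237.1377 153.6317] 668 [225 132  24  42]
scene red [276.0139 221.8889] 72 [274 213   5  19]
scene red [274.3051 273.7674] 331 [264 264  21  20]
scene brick [486.1687 353.4384] 812 [470 337  33  33]
scene sand [380.1007 323.9761] 1718 [365 300  46  73]
scene sand [490.57   315.5259] 2086 [434 300  86  48]
scene sand [407.3198 368.0321] 935 [391 350  34  37]
scene sand [506.5668 410.1805] 1706 [481 353  39  87]
scene sand [394.33   420.1084] 2582 [365 382  89  58]
scene sand [443.0356 397.8978] 450 [432 386  23  25]
```

View pics/crop1.png

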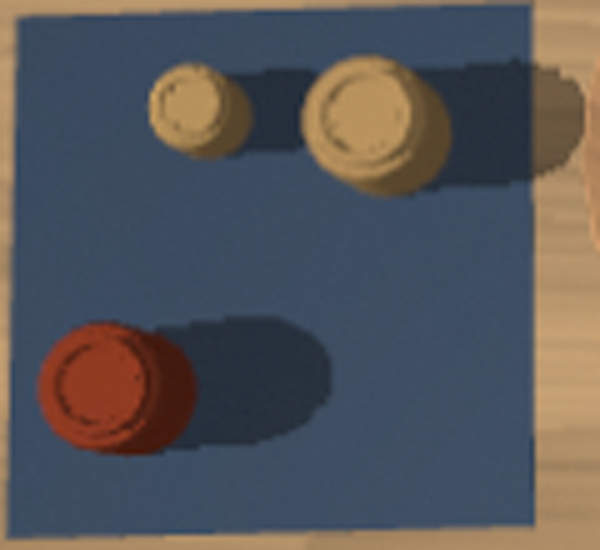

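The crop confirms it: the large sand cup's top is centred at about (197.6,213.2), brick's at about (144.8,267), and the small sand one is the look-alike. The target numbers come next.

```bash
python3 - <<'E'
from h import *
print("sand",plane("top",(197.6,213.2),.062),tri((407.3,368),(197.8,213.9)))
print("brick",plane("top",(144.8,267),.062),tri((486.2,353.4),(148,267.6)))
print("small",tri((443,397.9),(162.6,211.1)))
h=tri((274.3,273.8),(314.1,163.6));print("head",h, plane("top",(314.1,163.6),.235))
k=tri((275,215),(388,260.5));print("knob",k,plane("top",(387.8,260.8),.11),plane("scene",(275.5,214),.11))
c=np.array([.556,.012])
for p in (h[:2],k[:2]):d=p-c;print(np.hypot(*d),np.degrees(np.arctan2(d[1],d[0])))
print("bottle",plane("top",(515,322),.17),"bowl",plane("top",(502,208),.03))
E
```

```text
sand [0.5641 0.2742] [0.5675 0.2791 0.0335]
brick [0.4343 0.3921] [0.4348 0.3966 0.0266]
small [0.574  0.3686 0.0239]
head [ 0.6456 -0.0002  0.2297] [ 0.6444 -0.0005]
knob [ 0.4599 -0.1707  0.0998] [ 0.458  -0.1684] [ 0.4631 -0.1662]
0.09040422454548386 -7.757038212475877
0.20645348932288354 -117.75285172142736
bottle [ 0.3292 -0.4312] bowl [ 0.5984 -0.4565]
```

Emit:
{"fn": "send_rows", "kwargs": {
  "hand": [-1,-1,-1,-1,-1],
  "xyz": [
    [0,0,-0.15],
    [0.2,0,-0.2],
    [0.4,0,-0.2],
    [0.6,0,-0.2],
    [0.8,0,-0.2]
  ],
  "yaw": [0,0,-0.2,-0.4,-0.6]
}}

```text
time: 0.72
position: [0.4145, -0.5262, 0.2911]
tcp_rot: [-180.0, -0.0, 44.4]
force: [0.8, -1.1, 1.1]
width: 0.999
finger_force: 0.0
```

Emit:
{"fn": "send_rows", "kwargs": {
  "hand": [-1,-1,-1,-1,-1],
  "xyz": [
    [0.19,-0.11,0],
    [0.38,-0.22,0],
    [0.57,-0.33,0],
    [0.76,-0.45,0],
    [0.95,-0.56,0]
  ],
  "yaw": [-0.2,-0.4,-0.6,-0.8,-1]
}}

```text
time: 1.35
position: [0.496, -0.2238, 0.2911]
tcp_rot: [-180.0, -0.0, 89.3]
force: [0.8, -0.0, 0.7]
width: 1.0
finger_force: 0.0
```

Emit:
{"fn": "send_rows", "kwargs": {
  "hand": [-1,-1,-1,-1,-1],
  "xyz": [
    [0.2,0,0],
    [0.4,0,0],
    [0.6,0,0],
    [0.8,0,0],
    [1,0,0]
  ],
  "yaw": [0,0,0,0,0]
}}

```text
time: 1.98
position: [0.5004, 0.076, 0.2912]
tcp_rot: [-180.0, 0.0, 89.1]
force: [0.5, -0.2, -0.4]
width: 1.002
finger_force: 0.0
```

Emit:
{"fn": "send_rows", "kwargs": {
  "hand": [-1,-1,-1,-1,-1],
  "xyz": [
    [0.2,0.06,0],
    [0.4,0.12,0],
    [0.6,0.19,0.1],
    [0.67,0.21,0.3],
    [0.67,0.21,0.5]
  ],
  "yaw": [0,0,0,0,0]
}}

```text
time: 2.6
position: [0.5671, 0.2758, 0.1437]
tcp_rot: [179.9, -0.0, 89.2]
force: [1.8, -0.8, -1.1]
width: 1.0
finger_force: 0.0
```

Emit:
{"fn": "send_rows", "kwargs": {
  "hand": [-1,-1,-1,-1,-1],
  "xyz": [
    [0,0,0.1],
    [0,0,0.2],
    [0,0,0.3],
    [0,0,0.4],
    [0,0,0.4]
  ],
  "yaw": [0,0,0,0,0]
}}

```text
time: 3.22
position: [0.5659, 0.2734, 0.0234]
tcp_rot: [-179.8, 0.1, 89.1]
force: [-0.5, 1.0, 0.1]
width: 1.001
finger_force: 0.0
```

Emit:
{"fn": "send_rows", "kwargs": {
  "force": 40,
  "hand": [1,1,1,1,1],
  "xyz": [
    [0,0,0],
    [0,0,0],
    [0,0,0],
    [0,0,0],
    [0,0,0]
  ],
  "yaw": [0,0,0,0,0]
}}

```text
time: 3.85
position: [0.5676, 0.2741, 0.027]
tcp_rot: [179.9, -0.0, 89.1]
force: [-0.9, -0.1, 7.0]
width: 0.717
finger_force: 44.6
```

Emit:
{"fn": "send_rows", "kwargs": {
  "hand": [1,1,1,1,1],
  "xyz": [
    [0,0,-0.05],
    [0,0,-0.2],
    [0,0,-0.4],
    [0,0,-0.6],
    [0,0,-0.6]
  ],
  "yaw": [0,0,0,0,0]
}}

```text
time: 4.47
position: [0.5684, 0.2744, 0.2114]
tcp_rot: [179.5, -0.2, 89.1]
force: [0.1, -0.1, -3.2]
width: 0.716
finger_force: 45.1
```

```bash
python3 - <<'E'
from h import *
s=grab("scene","scene1");t=grab("top","top1");st=robot.sense();print(st["position"],st["force"],st["width"])
p=st["position"]
ims=[]
for n,im in(("scene",s),("top",t)):
    u=proj(n,p+[0,0,0]).astype(int);print(n,u)
    x,y=np.clip(u,[60,60],[580,420]);c=im[y-60:y+60,x-60:x+60]
    ims.append(cv2.resize(c,(400,400),interpolation=2))
cv2.imwrite("pics/g1.png",np.hstack(ims)[:,:,::-1])
E
```

```text
[0.5666 0.2737 0.2062] [-1.0734 -0.4653 -3.6602] 0.7157285944233168
scene [422 330]
top [182 200]
```

View pics/g1.png

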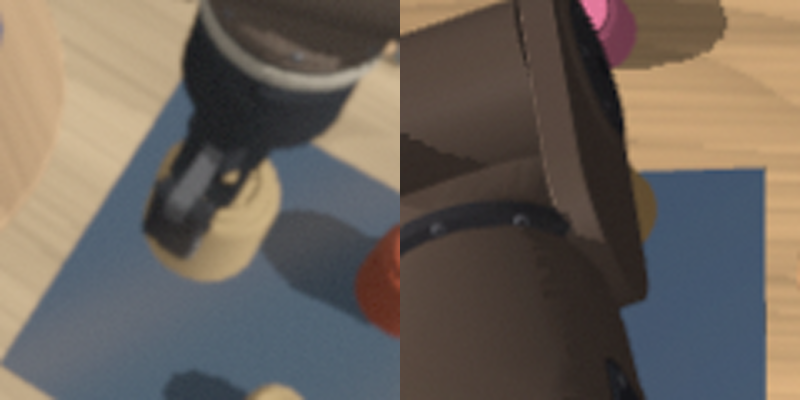

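Emit:
{"fn": "send_rows", "kwargs": {
  "hand": [1,1,1,1,1],
  "xyz": [
    [-0.08,-0.08,0],
    [-0.2,-0.17,0],
    [-0.33,-0.26,0],
    [-0.46,-0.315,0],
    [-0.585,-0.315,0]
  ],
  "yaw": [0,0,0,0,0]
}}

```text
time: 5.2
position: [0.4677, 0.0989, 0.2043]
tcp_rot: [-179.8, 0.0, 89.1]
force: [2.2, 0.2, -3.2]
width: 0.713
finger_force: 45.0
```

Emit:
{"fn": "send_rows", "kwargs": {
  "hand": [1,1,1,1,1],
  "xyz": [
    [-0.15,0,0],
    [-0.3,0.03,0],
    [-0.45,0.09,0],
    [-0.555,0.13,0.1],
    [-0.555,0.13,0.2]
  ],
  "yaw": [0,0,0,0,0]
}}

```text
time: 5.82
position: [0.5058, -0.0691, 0.1434]
tcp_rot: [-179.9, -0.0, 88.9]
force: [-0.5, 0.0, -2.7]
width: 0.714
finger_force: 45.0
```

Emit:
{"fn": "send_rows", "kwargs": {
  "hand": [1,1],
  "xyz": [
    [0,0,0],
    [0,0,0]
  ],
  "yaw": [0,0]
}}

```text
time: 6.08
position: [0.5059, -0.0669, 0.1457]
tcp_rot: [-180.0, -0.0, 89.1]
force: [-0.6, -0.5, -2.0]
width: 0.711
finger_force: 44.8
```

Emit:
{"fn": "send_rows", "kwargs": {
  "hand": [1,1,1,1,1],
  "xyz": [
    [0,0,0.06],
    [0,0,0.12],
    [0,0,0.15],
    [0,0,0.165],
    [0,0,0.165]
  ],
  "yaw": [0,0,0,0,0]
}}

```text
time: 6.7
position: [0.5061, -0.0671, 0.0963]
tcp_rot: [180.0, 0.0, 89.1]
force: [-0.6, -0.1, -2.2]
width: 0.717
finger_force: 44.8
```

```bash
python3 - <<'E'
from h import *
s=grab("scene","scene2")
cv2.imwrite("pics/g2.png",cv2.resize(s[200:350,220:400],None,fx=4,fy=4,interpolation=2)[:,:,::-1])
E
```

```text
(no output)
```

View pics/g2.png

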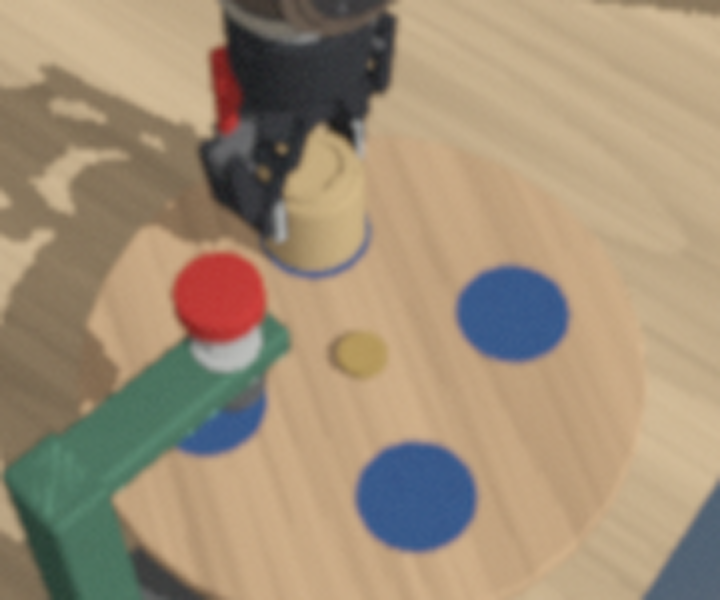

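The cup sits over its spot with an even blue rim showing around (315,265) in the crop. Next I lower the last few mm and release.

Emit:
{"fn": "send_rows", "kwargs": {
  "hand": [1,1,1],
  "xyz": [
    [0,0,0.006],
    [0,0,0.012],
    [0,0,0.012]
  ],
  "yaw": [0,0,0]
}}

```text
time: 7.12
position: [0.5061, -0.0672, 0.0929]
tcp_rot: [180.0, 0.0, 89.1]
force: [-1.9, -0.4, 4.6]
width: 0.71
finger_force: 45.7
```

Emit:
{"fn": "send_rows", "kwargs": {
  "hand": [0.2,0,-0.4,-1,-1],
  "xyz": [
    [0,0,0],
    [0,0,0],
    [0,0,0],
    [0,0,0],
    [0,0,0]
  ],
  "yaw": [0,0,0,0,0]
}}

```text
time: 7.75
position: [0.5061, -0.0672, 0.0924]
tcp_rot: [180.0, 0.0, 89.1]
force: [0.6, 0.7, 0.5]
width: 0.997
finger_force: 0.0
```

Emit:
{"fn": "send_rows", "kwargs": {
  "hand": [-1,-1,-1,-1,-1],
  "xyz": [
    [0,0,-0.1],
    [0,0,-0.3],
    [0,-0.03,-0.45],
    [0.16,-0.12,-0.45],
    [0.32,-0.14,-0.45]
  ],
  "yaw": [0,0,0,0,0]
}}

```text
time: 8.38
position: [0.4644, 0.0302, 0.228]
tcp_rot: [179.9, 0.0, 89.0]
force: [0.9, -0.4, 0.6]
width: 1.005
finger_force: 0.0
```

Emit:
{"fn": "send_rows", "kwargs": {
  "hand": [-1,-1,-1,-1,-1],
  "xyz": [
    [0.2,0,0],
    [0.4,0,0],
    [0.6,0,0],
    [0.8,0,0],
    [0.8,0,0]
  ],
  "yaw": [0,0,0,0,0]
}}

```text
time: 9.0
position: [0.4689, 0.2727, 0.227]
tcp_rot: [-180.0, -0.0, 89.3]
force: [-0.0, -0.5, -0.4]
width: 1.001
finger_force: 0.0
```

```bash
python3 - <<'E'
from h import *
s=grab("scene","scene3");t=grab("top","top3")
for c,a,b in blobs(s,(0,150,50),(12,255,200),(365,300,540,460)):print("s",c,a,b)
for c,a,b in blobs(t,(0,150,50),(12,255,200),(100,190,230,310)):print("t",c,a,b)
print(robot.sense()["position"])
cv2.imwrite("pics/g3.png",np.hstack([cv2.resize(s[200:350,220:400],(480,400),interpolation=2),cv2.resize(s[320:460,360:500],(320,320),interpolation=2)[:320] if 0 else np.zeros((400,1,3),np.uint8)])[:,:,::-1])
E
```

```text
s [486.1878 353.3993] 804 [470 337  33  33]
[0.4691 0.2696 0.227 ]
```

View pics/scene3.png

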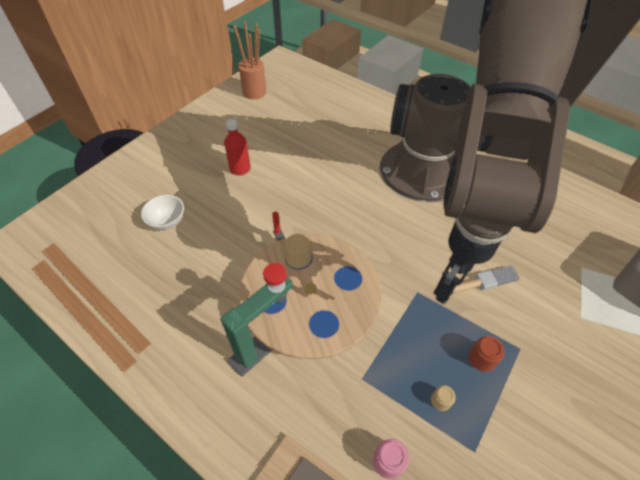

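Sand stands on its spot at (299,255), and brick is unmoved at (486,353). I go for brick.

Emit:
{"fn": "send_rows", "kwargs": {
  "hand": [-1,-1,-1,-1,-1],
  "xyz": [
    [0.2,-0.06,0],
    [0.4,-0.12,0],
    [0.42,-0.12,0.15],
    [0.42,-0.12,0.3],
    [0.42,-0.12,0.4]
  ],
  "yaw": [0,0,0,0,0]
}}

```text
time: 9.72
position: [0.4356, 0.3943, 0.1056]
tcp_rot: [-179.9, 0.1, 89.0]
force: [0.5, 1.3, -0.1]
width: 0.997
finger_force: 0.0
```

Emit:
{"fn": "send_rows", "kwargs": {
  "hand": [-1,-1,-1,-1,-1],
  "xyz": [
    [0,0,0.1],
    [0,0,0.2],
    [0,0,0.28],
    [0,0,0.28],
    [0,0,0.28]
  ],
  "yaw": [0,0,0,0,0]
}}

```text
time: 10.35
position: [0.4363, 0.3955, 0.0243]
tcp_rot: [180.0, -0.0, 89.0]
force: [-0.7, -0.4, 0.5]
width: 1.003
finger_force: 0.0
```

Emit:
{"fn": "send_rows", "kwargs": {
  "force": 40,
  "hand": [1,1,1,1,1],
  "xyz": [
    [0,0,0],
    [0,0,0],
    [0,0,0],
    [0,0,0],
    [0,0,0]
  ],
  "yaw": [0,0,0,0,0]
}}

```text
time: 10.98
position: [0.4359, 0.3961, 0.0246]
tcp_rot: [179.9, -0.0, 89.1]
force: [-0.2, -2.6, 7.2]
width: 0.718
finger_force: 42.4
```

Emit:
{"fn": "send_rows", "kwargs": {
  "hand": [1,1,1,1,1],
  "xyz": [
    [0,0,-0.05],
    [0,0,-0.2],
    [0,0,-0.4],
    [0,0,-0.6],
    [0,0,-0.6]
  ],
  "yaw": [0,0,0,0,0]
}}

```text
time: 11.6
position: [0.4365, 0.397, 0.2089]
tcp_rot: [179.6, -0.3, 89.1]
force: [-1.5, -0.4, -2.8]
width: 0.718
finger_force: 45.1
```

Emit:
{"fn": "send_rows", "kwargs": {
  "hand": [1,1,1,1,1],
  "xyz": [
    [-0.1,0,0],
    [-0.25,0.04,0],
    [-0.4,0.06,0],
    [-0.55,0.08,0],
    [-0.7,0.1,0]
  ],
  "yaw": [0,0,0,0,0]
}}

```text
time: 12.22
position: [0.4614, 0.1841, 0.2028]
tcp_rot: [-179.9, 0.0, 89.1]
force: [0.4, -0.1, -2.6]
width: 0.711
finger_force: 45.0
```

Emit:
{"fn": "send_rows", "kwargs": {
  "hand": [1,1,1,1,1],
  "xyz": [
    [-0.15,0.03,0],
    [-0.3,0.05,0],
    [-0.41,0.068,0.1],
    [-0.41,0.068,0.2],
    [-0.41,0.068,0.3]
  ],
  "yaw": [0,0,0,0,0]
}}

```text
time: 12.85
position: [0.4798, 0.0617, 0.1121]
tcp_rot: [-179.9, 0.0, 89.0]
force: [-0.4, -0.5, -2.2]
width: 0.715
finger_force: 45.0
```

Emit:
{"fn": "send_rows", "kwargs": {
  "hand": [1,1,1],
  "xyz": [
    [0,0,0.03],
    [0,0,0.05],
    [0,0,0.05]
  ],
  "yaw": [0,0,0]
}}

```text
time: 13.22
position: [0.4806, 0.0624, 0.0987]
tcp_rot: [180.0, 0.0, 89.1]
force: [1.0, 0.3, -1.3]
width: 0.716
finger_force: 44.8
```

```bash
python3 - <<'E'
from h import *
s=grab("scene","scene4");t=grab("top","top4");print(robot.sense()["position"])
cv2.imwrite("pics/g4.png",np.hstack([cv2.resize(s[210:350,270:410],(400,400),interpolation=2),cv2.resize(t[150:290,240:380],(400,400),interpolation=2)])[:,:,::-1])
E
```

```text
[0.4807 0.0624 0.0991]
```

View pics/g4.png

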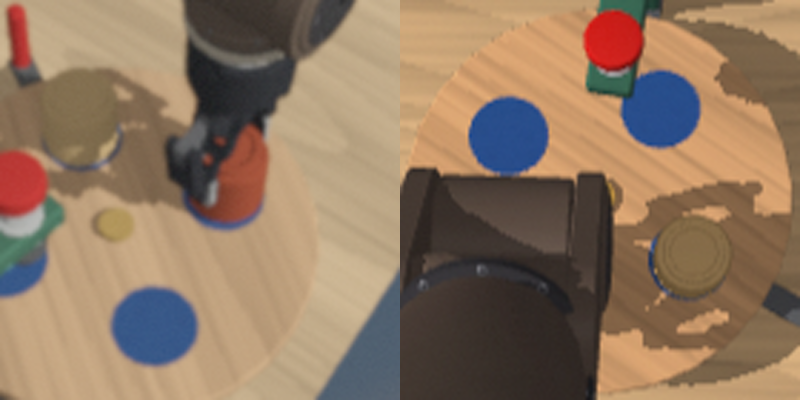

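Emit:
{"fn": "send_rows", "kwargs": {
  "hand": [1,1,1,1],
  "xyz": [
    [0,0,0.015],
    [0,0,0.022],
    [0,0,0.028],
    [0,0,0.028]
  ],
  "yaw": [0,0,0,0]
}}

```text
time: 13.82
position: [0.4804, 0.0622, 0.0906]
tcp_rot: [180.0, 0.0, 89.1]
force: [-3.0, -0.4, 9.4]
width: 0.711
finger_force: 45.9
```

Emit:
{"fn": "send_rows", "kwargs": {
  "hand": [0.2,0,-0.4,-1,-1],
  "xyz": [
    [0,0,0],
    [0,0,0],
    [0,0,0],
    [0,0,0],
    [0,0,0]
  ],
  "yaw": [0,0,0,0,0]
}}

```text
time: 14.45
position: [0.4806, 0.0623, 0.09]
tcp_rot: [180.0, 0.0, 89.1]
force: [0.0, 0.3, 0.4]
width: 1.003
finger_force: 0.0
```

Emit:
{"fn": "send_rows", "kwargs": {
  "hand": [-1,-1,-1,-1,-1],
  "xyz": [
    [0,0,-0.1],
    [0,0,-0.3],
    [-0.1,-0.1,-0.4],
    [-0.3,-0.15,-0.4],
    [-0.5,-0.15,-0.4]
  ],
  "yaw": [0,0,0,0,0]
}}

```text
time: 15.08
position: [0.4321, -0.0881, 0.2107]
tcp_rot: [179.9, 0.0, 89.1]
force: [0.8, 0.8, 0.2]
width: 0.999
finger_force: 0.0
```

Emit:
{"fn": "send_rows", "kwargs": {
  "hand": [1,1,1,1,1],
  "xyz": [
    [-0.2,-0.05,0],
    [-0.4,-0.05,0],
    [-0.55,-0.05,0],
    [-0.55,-0.05,0],
    [-0.55,-0.05,0]
  ],
  "yaw": [0,0,0,0,0]
}}

```text
time: 15.7
position: [0.415, -0.2512, 0.2097]
tcp_rot: [-180.0, -0.0, 89.0]
force: [0.4, 0.4, -0.1]
width: -0.002
finger_force: 0.0
```

```bash
python3 - <<'E'
from h import *
s=grab("scene","scene5");t=grab("top","top5");print(robot.sense()["position"],robot.sense()["width"])
cv2.imwrite("pics/g5.png",np.hstack([cv2.resize(s[190:370,220:400],(400,400),interpolation=2),cv2.resize(t[140:300,240:400],(400,400),interpolation=2)])[:,:,::-1])
E
```

```text
[ 0.4153 -0.2507  0.21  ] -0.0016911605949953294
```

View pics/g5.png

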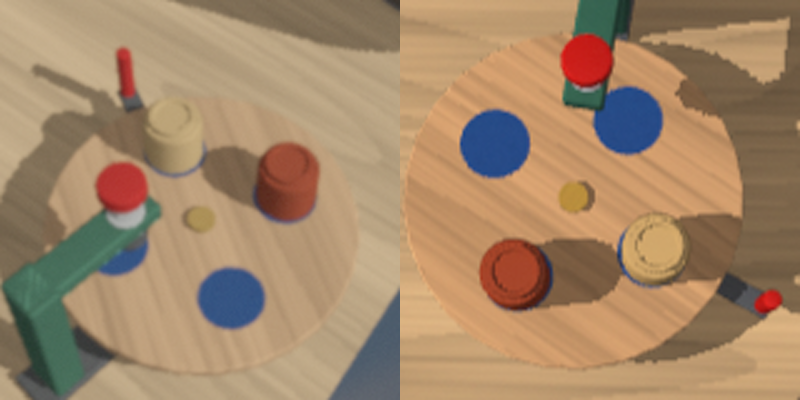

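Both cups sit centred on spots, with the lever knob at top crop (769,300). Next is the lever approach.

Emit:
{"fn": "send_rows", "kwargs": {
  "hand": [1,1,1,1,1],
  "xyz": [
    [0.13,0.018,0],
    [0.26,0.036,0.1],
    [0.26,0.036,0.28],
    [0.26,0.036,0.46],
    [0.26,0.036,0.46]
  ],
  "yaw": [0,0,0,0,0]
}}

```text
time: 16.42
position: [0.4262, -0.1722, 0.0698]
tcp_rot: [-179.7, -0.2, 89.2]
force: [0.1, 0.4, 0.7]
width: 0.001
finger_force: 0.0
```

Emit:
{"fn": "send_rows", "kwargs": {
  "hand": [1,1],
  "xyz": [
    [0,0,0],
    [0,0,0]
  ],
  "yaw": [0,0]
}}

```text
time: 16.68
position: [0.4282, -0.1742, 0.074]
tcp_rot: [179.8, 0.1, 89.1]
force: [-0.9, 0.6, 0.1]
width: -0.001
finger_force: 0.0
```

```bash
python3 - <<'E'
import numpy as np
for a in np.linspace(-116.8,-76.8,11):
    t=np.radians(a);print(round(a,1),round(.556+.205*np.cos(t)-.0235,4),round(.012+.205*np.sin(t),4))
E
```

```text
-116.8 0.4401 -0.171
-112.8 0.4531 -0.177
-108.8 0.4664 -0.1821
-104.8 0.4801 -0.1862
-100.8 0.4941 -0.1894
-96.8 0.5082 -0.1916
-92.8 0.5225 -0.1928
-88.8 0.5368 -0.193
-84.8 0.5511 -0.1922
-80.8 0.5653 -0.1904
-76.8 0.5793 -0.1876
```

Emit:
{"fn": "send_rows", "kwargs": {
  "hand": [1,1,1,1,1],
  "xyz": [
    [0.01,0.04,0],
    [-0.009,0.083,0],
    [-0.025,0.127,0],
    [-0.037,0.17,0],
    [-0.047,0.213,0]
  ],
  "yaw": [0,0,0,0,0]
}}

```text
time: 17.3
position: [0.4916, -0.1898, 0.072]
tcp_rot: [-180.0, 0.0, 89.1]
force: [-7.4, -6.9, 5.5]
width: -0.005
finger_force: 5.0
```

Emit:
{"fn": "send_rows", "kwargs": {
  "hand": [1,1,1,1,1],
  "xyz": [
    [-0.007,0.043,0],
    [-0.01,0.087,0],
    [-0.011,0.13,0],
    [-0.009,0.173,0],
    [-0.005,0.217,0]
  ],
  "yaw": [0,0,0,0,0]
}}

```text
time: 17.92
position: [0.5567, -0.1927, 0.072]
tcp_rot: [-180.0, 0.0, 89.0]
force: [-6.0, -6.6, 4.0]
width: 0.001
finger_force: 5.1
```

Emit:
{"fn": "send_rows", "kwargs": {
  "hand": [1,1,1],
  "xyz": [
    [0.004,0.025,0],
    [0.008,0.05,0],
    [0.008,0.05,0]
  ],
  "yaw": [0,0,0]
}}

```text
time: 18.3
position: [0.5721, -0.1903, 0.072]
tcp_rot: [180.0, 0.1, 89.1]
force: [-2.4, -4.6, 3.4]
width: 0.001
finger_force: 3.3
```

```bash
python3 - <<'E'
from h import *
s=grab("scene","scene6");t=grab("top","top6");print(robot.sense()["position"],robot.sense()["force"])
cv2.imwrite("pics/g6.png",np.hstack([cv2.resize(s[170:370,200:400],(400,400),interpolation=2),cv2.resize(t[140:300,240:400],(400,400),interpolation=2)])[:,:,::-1])
E
```

```text
[ 0.5719 -0.1902  0.072 ] [-2.3206 -5.2299  2.4067]
```

View pics/g6.png

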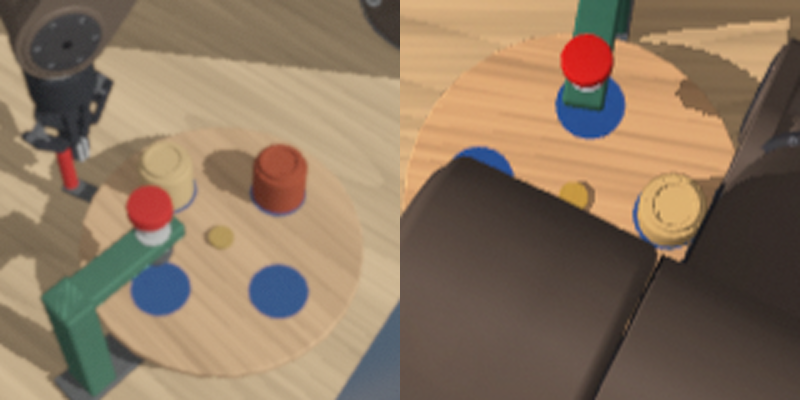

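The lever is moving the wheel, and sand and brick ride steadily. I push on to feel the stop.

Emit:
{"fn": "send_rows", "kwargs": {
  "hand": [1,1,1],
  "xyz": [
    [0.003,0.012,0],
    [0.006,0.025,0],
    [0.006,0.025,0]
  ],
  "yaw": [0,0,0]
}}

```text
time: 18.77
position: [0.5771, -0.1891, 0.072]
tcp_rot: [-179.8, 0.0, 89.0]
force: [-18.0, -11.3, 10.5]
width: 0.0
finger_force: 10.8
```

Emit:
{"fn": "send_rows", "kwargs": {
  "hand": [1,1],
  "xyz": [
    [0.002,0.012,0],
    [0.002,0.012,0]
  ],
  "yaw": [0,0]
}}

```text
time: 19.02
position: [0.5788, -0.1888, 0.072]
tcp_rot: [-179.5, -0.0, 89.0]
force: [-27.9, -14.3, 15.9]
width: -0.001
finger_force: 16.6
```

Emit:
{"fn": "send_rows", "kwargs": {
  "hand": [1,1],
  "xyz": [
    [0.002,0.012,0],
    [0.002,0.012,0]
  ],
  "yaw": [0,0]
}}

```text
time: 19.27
position: [0.5805, -0.1885, 0.072]
tcp_rot: [-179.3, -0.0, 89.0]
force: [-41.5, -18.1, 22.1]
width: -0.003
finger_force: 23.2
```

```bash
cat >> h.py <<'E'
def wheel(im):
    c=np.array([.556,.012]);out=[]
    for p,a,b in blobs(im,(105,150,70),(125,255,255),(220,130,400,310),150):
        d=plane("top",p,.066)-c
        if abs(np.hypot(*d)-.09)<.006:out.append((round(float(np.degrees(np.arctan2(d[1],d[0]))),1),int(a)))
    return out
E
python3 - <<'E'
from h import *
print(wheel(grab("top")),wheel(cv2.imread("pics/top6.png")[:,:,::-1].copy()),wheel(cv2.imread("pics/top5.png")[:,:,::-1].copy()))
E
```

```text
[] [] [(-34.1, 527), (56.1, 539)]
```

Emit:
{"fn": "send_rows", "kwargs": {
  "hand": [1,1,1,1,1],
  "xyz": [
    [-0.012,-0.1,0],
    [-0.015,-0.2,0],
    [0,-0.3,0],
    [0.026,-0.42,0],
    [0.034,-0.529,0]
  ],
  "yaw": [0,0,0,0,0]
}}

```text
time: 19.95
position: [0.4269, -0.1737, 0.0719]
tcp_rot: [180.0, -0.0, 89.1]
force: [0.6, 0.4, 0.4]
width: -0.001
finger_force: 0.0
```

Emit:
{"fn": "send_rows", "kwargs": {
  "hand": [1,1],
  "xyz": [
    [0,0,0],
    [0,0,0]
  ],
  "yaw": [0,0]
}}

```text
time: 20.2
position: [0.4287, -0.1745, 0.072]
tcp_rot: [179.9, 0.0, 89.1]
force: [0.5, -0.2, 0.3]
width: 0.001
finger_force: 0.0
```

```bash
python3 - <<'E'
from h import *
t=grab("top","top7");s=grab("scene","scene7")
print(wheel(t),blobs(s,(0,180,110),(5,255,255),(230,180,300,260)), blobs(cv2.imread("pics/scene0.png")[:,:,::-1].copy(),(0,180,110),(5,255,255),(230,180,300,260)))
for p,a,b in blobs(s,(105,150,70),(125,255,255),(220,200,400,370),100):
    d=plane("scene",p,.066)-[.556,.012];print(p,a,np.hypot(*d),np.degrees(np.arctan2(d[1],d[0])))
E
```

```text
[(83.3, 547)] [(array([276.0725, 221.7246]), np.int32(69), array([274, 213,   5,  19], dtype=int32))] [(array([276.0139, 221.8889]), np.int32(72), array([274, 213,   5,  19], dtype=int32))]
[280.9851 315.4535] 269 0.09092314784676454 -5.76303577231715
[339.9453 314.3398] 256 0.09084471995943635 83.10108083781984
```

The first stroke gave 27°, with an empty spot now under the press, and the lever is back at rest. So 3 strokes bring sand under the stamp.

Emit:
{"fn": "send_rows", "kwargs": {
  "hand": [1,1,1,1,1],
  "xyz": [
    [0.01,0.04,0],
    [-0.009,0.083,0],
    [-0.025,0.127,0],
    [-0.037,0.17,0],
    [-0.047,0.213,0]
  ],
  "yaw": [0,0,0,0,0]
}}

```text
time: 20.92
position: [0.4918, -0.1897, 0.072]
tcp_rot: [-179.9, 0.0, 89.1]
force: [-7.5, -7.7, 3.6]
width: 0.004
finger_force: 5.8
```

Emit:
{"fn": "send_rows", "kwargs": {
  "hand": [1,1,1,1,1],
  "xyz": [
    [-0.007,0.043,0],
    [-0.01,0.087,0],
    [-0.011,0.13,0],
    [-0.009,0.173,0],
    [-0.005,0.217,0]
  ],
  "yaw": [0,0,0,0,0]
}}

```text
time: 21.55
position: [0.557, -0.1922, 0.0721]
tcp_rot: [-180.0, 0.1, 89.1]
force: [-6.1, -6.8, 3.8]
width: 0.001
finger_force: 4.8
```

Emit:
{"fn": "send_rows", "kwargs": {
  "hand": [1,1,1,1],
  "xyz": [
    [0.004,0.03,0],
    [0.01,0.06,0],
    [0.014,0.076,0],
    [0.014,0.076,0]
  ],
  "yaw": [0,0,0,0]
}}

```text
time: 22.05
position: [0.5775, -0.1889, 0.072]
tcp_rot: [-179.7, 0.0, 89.1]
force: [-19.5, -13.6, 10.0]
width: -0.003
finger_force: 11.6
```

Emit:
{"fn": "send_rows", "kwargs": {
  "hand": [1,1,1,1,1],
  "xyz": [
    [-0.012,-0.1,0],
    [-0.015,-0.2,0],
    [0,-0.3,0],
    [0.028,-0.4,0],
    [0.038,-0.506,0]
  ],
  "yaw": [0,0,0,0,0]
}}

```text
time: 22.68
position: [0.4276, -0.1735, 0.072]
tcp_rot: [180.0, 0.0, 89.1]
force: [0.8, -0.6, -0.6]
width: -0.001
finger_force: 0.0
```

Emit:
{"fn": "send_rows", "kwargs": {
  "hand": [1,1],
  "xyz": [
    [0,0,0],
    [0,0,0]
  ],
  "yaw": [0,0]
}}

```text
time: 22.92
position: [0.4289, -0.1743, 0.0721]
tcp_rot: [179.9, 0.0, 89.1]
force: [0.4, 0.3, -0.1]
width: 0.002
finger_force: 0.0
```

```bash
cat > look.py <<'E'
from h import *
import sys
t=grab("top","top"+sys.argv[1]);s=grab("scene","scene"+sys.argv[1])
print(wheel(t),[b[0] for b in blobs(s,(0,180,110),(5,255,255),(230,180,300,250))])
for p,a,b in blobs(s,(105,150,70),(125,255,255),(220,200,400,370),100):
    d=plane("scene",p,.066)-[.556,.012];print(p,a,np.hypot(*d),np.degrees(np.arctan2(d[1],d[0])))
E
python3 look.py 8
```

```text
[(22.8, 522), (111.9, 535)] [array([276.1077, 221.8462])]
[350.7571 298.2655] 177 0.09321892090206944 112.5326131620842
[299.1137 324.5216] 255 0.09047965607193284 22.960576350012303
```

Exactly one tooth. Two more.

Emit:
{"fn": "send_rows", "kwargs": {
  "hand": [1,1,1,1,1],
  "xyz": [
    [0.01,0.04,0],
    [-0.009,0.083,0],
    [-0.025,0.127,0],
    [-0.037,0.17,0],
    [-0.047,0.213,0]
  ],
  "yaw": [0,0,0,0,0]
}}

```text
time: 23.65
position: [0.4918, -0.1898, 0.0721]
tcp_rot: [-180.0, 0.0, 89.1]
force: [-8.0, -8.3, 3.9]
width: -0.002
finger_force: 5.8
```

Emit:
{"fn": "send_rows", "kwargs": {
  "hand": [1,1,1,1,1],
  "xyz": [
    [-0.007,0.043,0],
    [-0.01,0.087,0],
    [-0.011,0.13,0],
    [-0.009,0.173,0],
    [-0.005,0.217,0]
  ],
  "yaw": [0,0,0,0,0]
}}

```text
time: 24.28
position: [0.557, -0.1923, 0.0721]
tcp_rot: [-180.0, 0.1, 89.1]
force: [-6.0, -6.9, 2.6]
width: -0.003
finger_force: 4.8
```

Emit:
{"fn": "send_rows", "kwargs": {
  "hand": [1,1,1,1],
  "xyz": [
    [0.004,0.03,0],
    [0.01,0.06,0],
    [0.014,0.076,0],
    [0.014,0.076,0]
  ],
  "yaw": [0,0,0,0]
}}

```text
time: 24.78
position: [0.5775, -0.189, 0.0721]
tcp_rot: [-179.7, 0.1, 89.1]
force: [-19.0, -12.9, 9.8]
width: 0.003
finger_force: 11.7
```

Emit:
{"fn": "send_rows", "kwargs": {
  "hand": [1,1,1,1,1],
  "xyz": [
    [-0.012,-0.1,0],
    [-0.015,-0.2,0],
    [0,-0.3,0],
    [0.028,-0.4,0],
    [0.038,-0.506,0]
  ],
  "yaw": [0,0,0,0,0]
}}

```text
time: 25.4
position: [0.4275, -0.1735, 0.072]
tcp_rot: [180.0, 0.0, 89.1]
force: [0.7, -0.1, 0.1]
width: 0.004
finger_force: 0.0
```

Emit:
{"fn": "send_rows", "kwargs": {
  "hand": [1,1],
  "xyz": [
    [0,0,0],
    [0,0,0]
  ],
  "yaw": [0,0]
}}

```text
time: 25.65
position: [0.4288, -0.1743, 0.0721]
tcp_rot: [179.9, 0.0, 89.1]
force: [-0.7, -0.2, 1.0]
width: 0.001
finger_force: 0.0
```

Emit:
{"fn": "send_rows", "kwargs": {
  "hand": [1,1,1,1,1],
  "xyz": [
    [0.01,0.04,0],
    [-0.009,0.083,0],
    [-0.025,0.127,0],
    [-0.037,0.17,0],
    [-0.047,0.213,0]
  ],
  "yaw": [0,0,0,0,0]
}}

```text
time: 26.28
position: [0.4921, -0.1898, 0.072]
tcp_rot: [-180.0, 0.0, 89.1]
force: [-9.0, -8.1, 4.5]
width: 0.001
finger_force: 5.8
```

Emit:
{"fn": "send_rows", "kwargs": {
  "hand": [1,1,1,1,1],
  "xyz": [
    [-0.007,0.043,0],
    [-0.01,0.087,0],
    [-0.011,0.13,0],
    [-0.009,0.173,0],
    [-0.005,0.217,0]
  ],
  "yaw": [0,0,0,0,0]
}}

```text
time: 26.9
position: [0.5573, -0.1923, 0.0721]
tcp_rot: [-180.0, 0.1, 89.1]
force: [-6.1, -7.7, 3.5]
width: 0.002
finger_force: 4.9
```

Emit:
{"fn": "send_rows", "kwargs": {
  "hand": [1,1,1,1],
  "xyz": [
    [0.004,0.03,0],
    [0.01,0.06,0],
    [0.014,0.076,0],
    [0.014,0.076,0]
  ],
  "yaw": [0,0,0,0]
}}

```text
time: 27.4
position: [0.5777, -0.189, 0.072]
tcp_rot: [-179.7, 0.1, 89.1]
force: [-20.1, -13.0, 10.6]
width: -0.003
finger_force: 12.2
```

Emit:
{"fn": "send_rows", "kwargs": {
  "hand": [1,1,1,1,1],
  "xyz": [
    [-0.012,-0.1,0],
    [-0.015,-0.2,0],
    [0,-0.3,0],
    [0.028,-0.4,0],
    [0.038,-0.506,0]
  ],
  "yaw": [0,0,0,0,0]
}}

```text
time: 28.02
position: [0.4278, -0.1736, 0.072]
tcp_rot: [180.0, 0.0, 89.1]
force: [0.6, 0.1, 0.5]
width: 0.001
finger_force: 0.0
```

Emit:
{"fn": "send_rows", "kwargs": {
  "hand": [1,1,1,1],
  "xyz": [
    [0,0,0],
    [0,0,0],
    [0,0,-0.3],
    [0,0,-0.6]
  ],
  "yaw": [0,0,0,0]
}}

```text
time: 28.52
position: [0.4285, -0.174, 0.1983]
tcp_rot: [-179.9, -0.0, 89.1]
force: [0.6, -0.3, -0.4]
width: 0.0
finger_force: 0.0
```

```bash
python3 look.py 9; python3 - <<'E'
from h import *
s=cv2.imread("pics/scene9.png");t=cv2.imread("pics/top9.png")
cv2.imwrite("pics/g9.png",np.hstack([cv2.resize(s[190:390,210:410],(400,400),interpolation=2),cv2.resize(t[140:300,240:400],(400,400),interpolation=2)]))
E
```

```text
[(82.6, 547), (172.9, 567)] [array([276.0896, 221.9104])]
[338.444  265.3942] 241 0.09073602304902834 171.5092038354789
[339.7478 314.3565] 345 0.09056710709230605 82.89370841797286
```

View pics/g9.png

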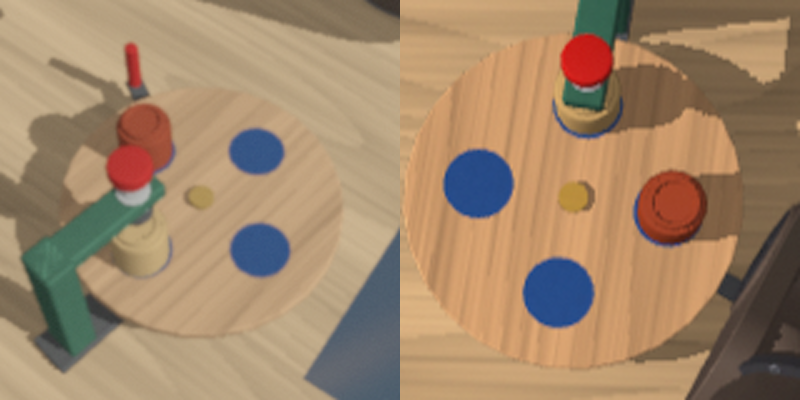

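Sand stands under the stamp, and the wheel is aligned with the free spots at 82.7° and 172°. I go above the head and press.

Emit:
{"fn": "send_rows", "kwargs": {
  "hand": [1,1,1,1,1],
  "xyz": [
    [0,0,-0.13],
    [0.15,0.18,-0.13],
    [0.3,0.36,-0.13],
    [0.45,0.54,-0.13],
    [0.593,0.714,-0.13]
  ],
  "yaw": [0,0,0,0,0]
}}

```text
time: 29.25
position: [0.6244, -0.0154, 0.2355]
tcp_rot: [-180.0, 0.0, 89.1]
force: [-12.8, -6.3, 5.5]
width: 0.003
finger_force: 4.5
```

Emit:
{"fn": "send_rows", "kwargs": {
  "hand": [1,1,1],
  "xyz": [
    [0,0,0],
    [0,0,0],
    [0,0,0]
  ],
  "yaw": [0,0,0]
}}

```text
time: 29.62
position: [0.6221, -0.0177, 0.2364]
tcp_rot: [179.9, -0.0, 89.0]
force: [1.1, 2.5, 4.2]
width: -0.001
finger_force: 2.3
```

The lift had been cut short by the row limit, so the fingers touched the head's edge lightly (about 13 N). I lift clear.

Emit:
{"fn": "send_rows", "kwargs": {
  "hand": [1,1,1],
  "xyz": [
    [-0.02,-0.03,-0.1],
    [-0.02,-0.03,-0.17],
    [-0.02,-0.03,-0.17]
  ],
  "yaw": [0,0,0]
}}

```text
time: 30.0
position: [0.6127, -0.0242, 0.2881]
tcp_rot: [179.9, 0.0, 89.0]
force: [0.1, -0.1, -0.1]
width: 0.001
finger_force: 0.0
```

```bash
python3 look.py 10; python3 - <<'E'
from h import *
s=cv2.imread("pics/scene10.png");print(robot.sense()["position"])
for f in (9,10):
  im=cv2.imread(f"pics/scene{f}.png")[:,:,::-1].copy();print([(c,a,b) for c,a,b in blobs(im,(0,180,110),(5,255,255),(255,255,300,300))])
cv2.imwrite("pics/g10.png",cv2.resize(s[170:370,190:390],(600,600),interpolation=2))
E
```

```text
[] []
[340.0546 314.7773] 238 0.09172690370707783 82.72212933303223
[ 0.6124 -0.0237  0.2861]
[(array([274.5227, 273.0085]), np.int32(352), array([264, 262,  22,  22], dtype=int32))]
[(array([273.906 , 273.0705]), np.int32(298), array([265, 262,  21,  22], dtype=int32))]
```

View pics/g10.png

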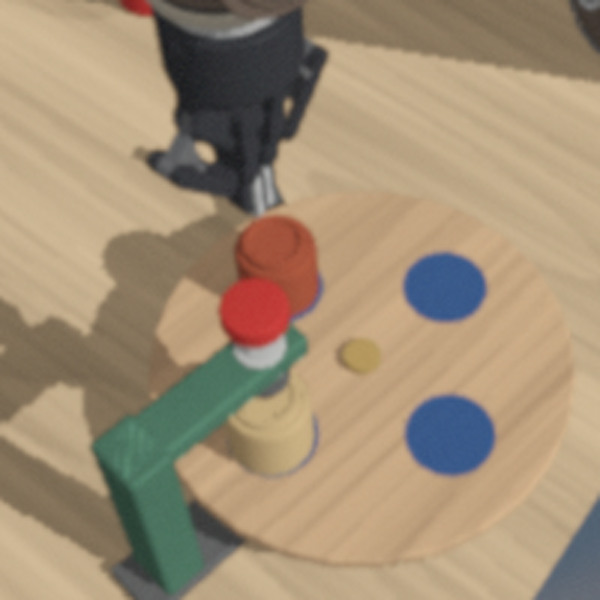

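Nothing was disturbed. Now I centre over the head and press.

Emit:
{"fn": "send_rows", "kwargs": {
  "hand": [1,1,1,1,1],
  "xyz": [
    [0.082,0.109,0],
    [0.082,0.109,0],
    [0.082,0.109,0.08],
    [0.082,0.109,0.14],
    [0.082,0.109,0.15]
  ],
  "yaw": [0,0,0,0,0]
}}

```text
time: 30.72
position: [0.6451, 0.0006, 0.24]
tcp_rot: [-179.8, -0.0, 89.0]
force: [-0.4, -0.6, 0.2]
width: -0.001
finger_force: 0.0
```

Emit:
{"fn": "send_rows", "kwargs": {
  "hand": [1,1,1,1,1],
  "xyz": [
    [0,0,0.02],
    [0,0,0.04],
    [0,0,0.06],
    [0,0,0.074],
    [0,0,0.074]
  ],
  "yaw": [0,0,0,0,0]
}}

```text
time: 31.35
position: [0.6461, 0.0006, 0.2209]
tcp_rot: [179.9, 0.0, 89.1]
force: [-3.7, -1.1, 9.9]
width: 0.004
finger_force: 4.7
```

Emit:
{"fn": "send_rows", "kwargs": {
  "hand": [1,1],
  "xyz": [
    [0,0,0.008],
    [0,0,0.008]
  ],
  "yaw": [0,0]
}}

```text
time: 31.6
position: [0.6461, 0.0007, 0.2188]
tcp_rot: [179.9, 0.0, 89.1]
force: [-5.1, -0.6, 9.9]
width: -0.002
finger_force: 5.0
```

Emit:
{"fn": "send_rows", "kwargs": {
  "hand": [1,1],
  "xyz": [
    [0,0,0.006],
    [0,0,0.006]
  ],
  "yaw": [0,0]
}}

```text
time: 31.85
position: [0.6462, 0.0006, 0.218]
tcp_rot: [179.9, 0.0, 89.1]
force: [-6.7, -1.0, 16.4]
width: -0.001
finger_force: 8.3
```

Emit:
{"fn": "send_rows", "kwargs": {
  "hand": [1,1,1],
  "xyz": [
    [0,0,0.006],
    [0,0,0.006],
    [0,0,0.006]
  ],
  "yaw": [0,0,0]
}}

```text
time: 32.22
position: [0.6463, 0.0006, 0.2179]
tcp_rot: [179.8, 0.1, 89.1]
force: [-12.8, -0.2, 28.4]
width: -0.001
finger_force: 14.3
```

Emit:
{"fn": "send_rows", "kwargs": {
  "hand": [1,1,1,1,1],
  "xyz": [
    [0,0,-0.04],
    [0,0,-0.08],
    [0,0,-0.12],
    [0,0,-0.24],
    [0,0,-0.24]
  ],
  "yaw": [0,0,0,0,0]
}}

```text
time: 32.85
position: [0.6471, 0.0009, 0.2885]
tcp_rot: [179.7, 0.0, 89.1]
force: [0.4, -0.7, -0.9]
width: -0.001
finger_force: 0.0
```

Sand is fully stamped: at the stop with 28 N. Back to the lever.

Emit:
{"fn": "send_rows", "kwargs": {
  "hand": [1,1,1,1,1],
  "xyz": [
    [-0.119,-0.143,0],
    [-0.238,-0.286,0],
    [-0.357,-0.43,0],
    [-0.476,-0.573,0],
    [-0.595,-0.716,0]
  ],
  "yaw": [0,0,0,0,0]
}}

```text
time: 33.48
position: [0.4269, -0.1747, 0.2852]
tcp_rot: [-180.0, -0.0, 89.1]
force: [-0.3, -0.7, -1.2]
width: -0.001
finger_force: 0.0
```

Emit:
{"fn": "send_rows", "kwargs": {
  "hand": [1,1],
  "xyz": [
    [0,0,0],
    [0,0,0]
  ],
  "yaw": [0,0]
}}

```text
time: 33.72
position: [0.4287, -0.174, 0.2856]
tcp_rot: [180.0, -0.0, 89.0]
force: [1.4, -1.1, 0.8]
width: -0.002
finger_force: 0.0
```

```bash
python3 look.py 11; python3 - <<'E'
from h import *
print(robot.sense()["position"])
for f in (9,11):
  im=cv2.imread(f"pics/scene{f}.png")[:,:,::-1].copy();print([(c,a,b) for c,a,b in blobs(im,(0,180,110),(5,255,255),(255,255,300,300))])
  d=cv2.cvtColor(im,cv2.COLOR_RGB2HSV);print([(c,a) for c,a,b in blobs(im,(14,60,90),(25,200,255),(262,290,302,345))][:2],[(c,a) for c,a,b in blobs(im,(4,150,50),(12,255,200),(220,200,400,370))])
E
```

```text
[(82.6, 546), (173.0, 568)] [array([276.    , 221.9231])]
[338.0412 265.3596] 267 0.09013232436050468 171.9669346587591
[340.0359 314.5629] 334 0.09134787997619956 82.94007015123596
[ 0.4292 -0.1735  0.2855]
[(array([274.5227, 273.0085]), np.int32(352), array([264, 262,  22,  22], dtype=int32))]
[(array([283.1944, 320.9244]), np.int32(1785))] [(array([282.804 , 255.6642]), np.int32(551))]
[(array([274.6045, 273.1253]), np.int32(359), array([264, 262,  22,  22], dtype=int32))]
[(array([283.1951, 320.8871]), np.int32(1789))] [(array([282.6995, 255.7209]), np.int32(559))]
```

All is stable and the plunger is back up. Next come the descent and the first of three strokes.

Emit:
{"fn": "send_rows", "kwargs": {
  "hand": [1,1,1,1,1],
  "xyz": [
    [0,0,0.18],
    [0,0,0.36],
    [0,0,0.54],
    [0,0,0.712],
    [0,0,0.712]
  ],
  "yaw": [0,0,0,0,0]
}}

```text
time: 34.45
position: [0.4281, -0.1728, 0.0695]
tcp_rot: [-179.7, -0.2, 89.1]
force: [0.3, -0.3, 1.6]
width: 0.0
finger_force: 0.0
```

Emit:
{"fn": "send_rows", "kwargs": {
  "hand": [1,1,1,1,1],
  "xyz": [
    [0.01,0.04,0],
    [-0.009,0.083,0],
    [-0.025,0.127,0],
    [-0.037,0.17,0],
    [-0.047,0.213,0]
  ],
  "yaw": [0,0,0,0,0]
}}

```text
time: 35.08
position: [0.4928, -0.1899, 0.0729]
tcp_rot: [-180.0, 0.0, 89.1]
force: [-7.2, -3.6, 3.5]
width: 0.001
finger_force: 3.4
```

Emit:
{"fn": "send_rows", "kwargs": {
  "hand": [1,1,1,1,1],
  "xyz": [
    [-0.007,0.043,0],
    [-0.01,0.087,0],
    [-0.011,0.13,0],
    [-0.009,0.173,0],
    [-0.005,0.217,0]
  ],
  "yaw": [0,0,0,0,0]
}}

```text
time: 35.7
position: [0.5576, -0.1925, 0.0726]
tcp_rot: [-180.0, 0.0, 89.0]
force: [-7.0, -4.7, 0.3]
width: -0.003
finger_force: 3.2
```

Emit:
{"fn": "send_rows", "kwargs": {
  "hand": [1,1,1,1],
  "xyz": [
    [0.004,0.03,0],
    [0.01,0.06,0],
    [0.014,0.076,0],
    [0.014,0.076,0]
  ],
  "yaw": [0,0,0,0]
}}

```text
time: 36.2
position: [0.5778, -0.1893, 0.0725]
tcp_rot: [-179.7, 0.0, 89.1]
force: [-22.3, -12.1, 8.1]
width: 0.001
finger_force: 11.0
```

Emit:
{"fn": "send_rows", "kwargs": {
  "hand": [1,1,1,1,1],
  "xyz": [
    [-0.012,-0.1,0],
    [-0.015,-0.2,0],
    [0,-0.3,0],
    [0.028,-0.4,0],
    [0.038,-0.506,0]
  ],
  "yaw": [0,0,0,0,0]
}}

```text
time: 36.83
position: [0.4286, -0.1742, 0.0727]
tcp_rot: [179.9, 0.0, 89.1]
force: [-0.3, -0.3, -0.6]
width: -0.002
finger_force: 0.0
```

Emit:
{"fn": "send_rows", "kwargs": {
  "hand": [1,1],
  "xyz": [
    [0,0,0],
    [0,0,0]
  ],
  "yaw": [0,0]
}}

```text
time: 37.08
position: [0.43, -0.1748, 0.0727]
tcp_rot: [179.9, 0.1, 89.0]
force: [0.1, -0.6, -0.3]
width: 0.002
finger_force: 0.0
```

```bash
python3 look.py 12
```

```text
[(112.0, 534), (-157.1, 567)] [array([276.0606, 221.2727])]
[320.2835 256.5361] 194 0.09104952773638968 -157.15112829726857
[349.9215 297.9628] 242 0.09126534811934926 112.7013650921202
```

Emit:
{"fn": "send_rows", "kwargs": {
  "hand": [1,1,1,1,1],
  "xyz": [
    [0.01,0.04,0],
    [-0.009,0.083,0],
    [-0.025,0.127,0],
    [-0.037,0.17,0],
    [-0.047,0.213,0]
  ],
  "yaw": [0,0,0,0,0]
}}

```text
time: 37.8
position: [0.4927, -0.1899, 0.0722]
tcp_rot: [-179.9, 0.0, 89.1]
force: [-7.2, -6.4, 4.2]
width: -0.001
finger_force: 5.1
```

Emit:
{"fn": "send_rows", "kwargs": {
  "hand": [1,1,1,1,1],
  "xyz": [
    [-0.007,0.043,0],
    [-0.01,0.087,0],
    [-0.011,0.13,0],
    [-0.009,0.173,0],
    [-0.005,0.217,0]
  ],
  "yaw": [0,0,0,0,0]
}}

```text
time: 38.42
position: [0.5579, -0.1925, 0.0721]
tcp_rot: [-180.0, 0.0, 89.0]
force: [-6.5, -6.2, 3.4]
width: 0.0
finger_force: 4.5
```

Emit:
{"fn": "send_rows", "kwargs": {
  "hand": [1,1,1,1],
  "xyz": [
    [0.004,0.03,0],
    [0.01,0.06,0],
    [0.014,0.076,0],
    [0.014,0.076,0]
  ],
  "yaw": [0,0,0,0]
}}

```text
time: 38.92
position: [0.578, -0.1893, 0.0721]
tcp_rot: [-179.7, 0.0, 89.1]
force: [-22.4, -13.9, 9.7]
width: -0.001
finger_force: 12.7
```

Emit:
{"fn": "send_rows", "kwargs": {
  "hand": [1,1,1,1,1],
  "xyz": [
    [-0.012,-0.1,0],
    [-0.015,-0.2,0],
    [0,-0.3,0],
    [0.028,-0.4,0],
    [0.038,-0.506,0]
  ],
  "yaw": [0,0,0,0,0]
}}

```text
time: 39.55
position: [0.4285, -0.1738, 0.0722]
tcp_rot: [180.0, 0.0, 89.1]
force: [-0.5, -0.4, -0.5]
width: -0.005
finger_force: 0.0
```

Emit:
{"fn": "send_rows", "kwargs": {
  "hand": [1,1],
  "xyz": [
    [0,0,0],
    [0,0,0]
  ],
  "yaw": [0,0]
}}

```text
time: 39.8
position: [0.4299, -0.1746, 0.0723]
tcp_rot: [179.9, 0.0, 89.1]
force: [0.2, 0.2, -0.6]
width: 0.001
finger_force: 0.0
```

Emit:
{"fn": "send_rows", "kwargs": {
  "hand": [1,1,1,1,1],
  "xyz": [
    [0.01,0.04,0],
    [-0.009,0.083,0],
    [-0.025,0.127,0],
    [-0.037,0.17,0],
    [-0.047,0.213,0]
  ],
  "yaw": [0,0,0,0,0]
}}

```text
time: 40.42
position: [0.4928, -0.1899, 0.0721]
tcp_rot: [-179.9, 0.0, 89.1]
force: [-7.9, -7.0, 3.2]
width: -0.0
finger_force: 5.1
```

Emit:
{"fn": "send_rows", "kwargs": {
  "hand": [1,1,1,1,1],
  "xyz": [
    [-0.007,0.043,0],
    [-0.01,0.087,0],
    [-0.011,0.13,0],
    [-0.009,0.173,0],
    [-0.005,0.217,0]
  ],
  "yaw": [0,0,0,0,0]
}}

```text
time: 41.05
position: [0.5579, -0.1925, 0.0721]
tcp_rot: [-180.0, 0.0, 89.0]
force: [-5.0, -5.9, 3.0]
width: -0.0
finger_force: 4.5
```

Emit:
{"fn": "send_rows", "kwargs": {
  "hand": [1,1,1,1],
  "xyz": [
    [0.004,0.03,0],
    [0.01,0.06,0],
    [0.014,0.076,0],
    [0.014,0.076,0]
  ],
  "yaw": [0,0,0,0]
}}

```text
time: 41.55
position: [0.578, -0.1893, 0.0721]
tcp_rot: [-179.7, 0.0, 89.1]
force: [-22.5, -13.2, 9.5]
width: -0.001
finger_force: 12.7
```

Emit:
{"fn": "send_rows", "kwargs": {
  "hand": [1,1,1,1,1],
  "xyz": [
    [-0.012,-0.1,0],
    [-0.015,-0.2,0],
    [0,-0.3,0],
    [0.028,-0.4,0],
    [0.038,-0.506,0]
  ],
  "yaw": [0,0,0,0,0]
}}

```text
time: 42.18
position: [0.4286, -0.1738, 0.0722]
tcp_rot: [180.0, 0.0, 89.1]
force: [0.4, 0.2, -1.0]
width: -0.002
finger_force: 0.0
```

Emit:
{"fn": "send_rows", "kwargs": {
  "hand": [1,1,1,1,1],
  "xyz": [
    [0,0,-0.18],
    [0,0,-0.36],
    [0,0,-0.54],
    [0,0,-0.72],
    [0,0,-0.72]
  ],
  "yaw": [0,0,0,0,0]
}}

```text
time: 42.8
position: [0.4304, -0.1746, 0.2919]
tcp_rot: [179.6, 0.2, 89.1]
force: [0.3, 0.4, -1.3]
width: -0.001
finger_force: 0.0
```

```bash
python3 look.py 13; python3 - <<'E'
from h import *
print(robot.sense()["position"])
s=cv2.imread("pics/scene13.png");t=cv2.imread("pics/top13.png")
cv2.imwrite("pics/g13.png",np.hstack([cv2.resize(s[190:390,210:410],(400,400),interpolation=2),cv2.resize(t[140:300,240:400],(400,400),interpolation=2)]))
E
```

```text
[(-97.4, 550), (173.0, 566)] [array([276.0923, 221.9385])]
[287.4123 262.3246] 114 0.08966339397030998 -105.47512155354657
[337.4755 264.8075] 265 0.09032239518027095 173.23223936312834
[ 0.429  -0.1739  0.2882]
```

View pics/g13.png

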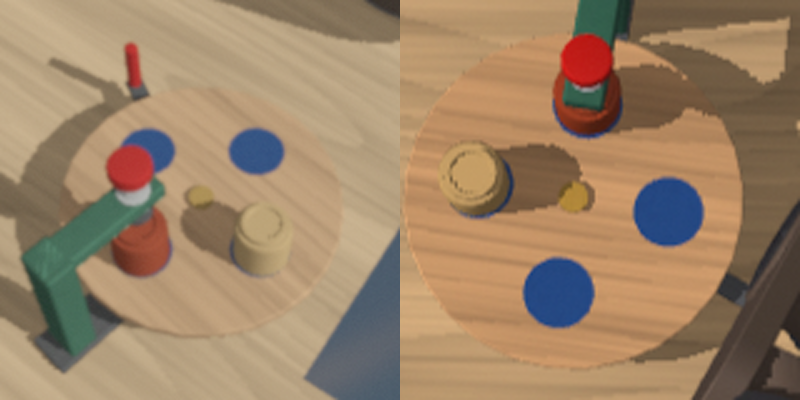

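Brick stands under the stamp, and sand is on its spot at crop (262,245). Pressing brick.

Emit:
{"fn": "send_rows", "kwargs": {
  "hand": [1,1,1,1,1],
  "xyz": [
    [0.118,0.142,0],
    [0.237,0.285,0],
    [0.356,0.427,0],
    [0.474,0.57,0],
    [0.593,0.712,0]
  ],
  "yaw": [0,0,0,0,0]
}}

```text
time: 43.52
position: [0.6463, 0.0019, 0.2859]
tcp_rot: [-179.8, -0.0, 89.1]
force: [-0.4, -0.8, 0.3]
width: -0.0
finger_force: 0.0
```

Emit:
{"fn": "send_rows", "kwargs": {
  "hand": [1,1,1,1,1],
  "xyz": [
    [0,0,0],
    [0,0,0.06],
    [0,0,0.12],
    [0,0,0.155],
    [0,0,0.155]
  ],
  "yaw": [0,0,0,0,0]
}}

```text
time: 44.15
position: [0.6446, 0.0001, 0.2405]
tcp_rot: [-179.9, -0.0, 89.0]
force: [0.1, 1.0, -1.0]
width: 0.004
finger_force: 0.0
```

Emit:
{"fn": "send_rows", "kwargs": {
  "hand": [1,1,1,1,1],
  "xyz": [
    [0,0,0.02],
    [0,0,0.04],
    [0,0,0.06],
    [0,0,0.08],
    [0,0,0.084]
  ],
  "yaw": [0,0,0,0,0]
}}

```text
time: 44.78
position: [0.6454, 0.0002, 0.218]
tcp_rot: [179.9, 0.0, 89.1]
force: [-3.8, -0.6, 16.1]
width: 0.002
finger_force: 8.2
```

Emit:
{"fn": "send_rows", "kwargs": {
  "hand": [1,1,1],
  "xyz": [
    [0,0,0.006],
    [0,0,0.01],
    [0,0,0.01]
  ],
  "yaw": [0,0,0]
}}

```text
time: 45.15
position: [0.6456, 0.0001, 0.2179]
tcp_rot: [179.7, 0.1, 89.1]
force: [-9.2, -1.7, 31.4]
width: 0.001
finger_force: 15.3
```

At the stop with 31 N. Now I raise and withdraw.

Emit:
{"fn": "send_rows", "kwargs": {
  "hand": [1,1,1,1,1],
  "xyz": [
    [0,0,-0.04],
    [0,0,-0.08],
    [0,0,-0.12],
    [0,0,-0.26],
    [0,0,-0.26]
  ],
  "yaw": [0,0,0,0,0]
}}

```text
time: 45.78
position: [0.6459, 0.0004, 0.2945]
tcp_rot: [179.7, 0.0, 89.1]
force: [0.1, 0.4, 0.5]
width: -0.002
finger_force: 0.0
```

Emit:
{"fn": "send_rows", "kwargs": {
  "hand": [1,1,1,1,1],
  "xyz": [
    [-0.119,-0.143,0],
    [-0.238,-0.286,0],
    [-0.357,-0.43,0],
    [-0.5,-0.573,0],
    [-0.65,-0.7,0]
  ],
  "yaw": [0,0,0,0,0]
}}

```text
time: 46.4
position: [0.4301, -0.1918, 0.291]
tcp_rot: [-180.0, -0.0, 89.1]
force: [0.9, -0.5, -0.3]
width: -0.001
finger_force: 0.0
```

Emit:
{"fn": "send_rows", "kwargs": {
  "hand": [1,1,1,1,1],
  "xyz": [
    [-0.1,0,0],
    [-0.2,0,0],
    [-0.2,0,0],
    [-0.2,0,0],
    [-0.2,0,0]
  ],
  "yaw": [0,0,0,0,0]
}}

```text
time: 47.02
position: [0.4309, -0.2503, 0.2913]
tcp_rot: [-180.0, -0.0, 89.1]
force: [-0.6, 0.3, 0.2]
width: -0.002
finger_force: 0.0
```

```bash
python3 look.py 14; python3 - <<'E'
from h import *
for f in (13,14):
  im=cv2.imread(f"pics/scene{f}.png")[:,:,::-1].copy();print([(c,a) for c,a,b in blobs(im,(0,180,110),(5,255,255),(255,255,300,295))])
  print([(c,a) for c,a,b in blobs(im,(4,150,50),(12,255,200),(220,295,400,370))])
E
```

```text
[(-97.4, 550), (173.0, 567)] [array([276.    , 222.2571])]
[287.1765 261.9496] 119 0.09086498814646532 -105.57649762197293
[338.1325 264.5462] 249 0.0919327555335519 172.8566708033532
[(array([274.2095, 273.8254]), np.int32(315))]
[(array([280.9756, 313.082 ]), np.int32(573))]
[(array([274.2025, 273.8405]), np.int32(326))]
[(array([281.0018, 313.1226]), np.int32(571))]
```

View pics/scene14.png

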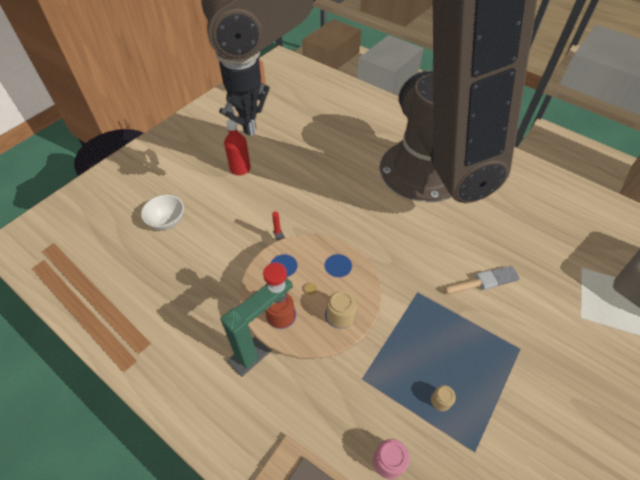

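The final view shows brick at (281,313) and sand at (341,309), both standing on spots. The plunger (274,274) and lever (276,222) are at rest, the bystanders are untouched and the arm is clear.

```bash
python3 -c "from bench import robot; print(robot.job_done())"
```

```text
the job is handed in; nothing more can be done
None
```

The sand and brick cups, the only two present, were stamped in that order with the plunger at its stop each time. Both stand on wheel spots with plunger and lever at rest, and the job was handed in at about 47 s. One slip: the closed fingers bumped the plunger head at about 13 N before the first press, and nothing visibly moved.

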